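# Shut down the gluing platen and peel the caul off the marquetry panel

### The job

The glue has set: on the push-button station press the wide mushroom button (cycle stop) and then the square button (heater off), one at a time, each right down and released, and leave the two small round buttons alone. Then take the plywood caul by the wooden grip block at its corner and gently peel it off the marquetry panel, that corner coming up first while the opposite corner is still down, so that the panel stays down flat between the platen's stops; disturb nothing else. Finish while still holding the caul by its block, steady in the air, its lowest corner at least 4 cm above the panel and the board tilted at least 25 degrees from level to show its glue side.

Things in the scene. Friction and masses are not known exactly. Their poses are not given: they have to be found in the camera images.
- station: grey push-button station lying on the bench, 72 x 215 x 56 mm (x, y, z), fixed; origin at the middle of its underside, y along its length. On its top, in a row along its y at -76.5, -25.5, 25.5 and 76.5 mm, stand four black push buttons, in any order
- stop_key_top (a point): middle of the top of the wide mushroom button (cap 37 mm across, its top 26 mm above the station's top); pressed straight down, sprung up
- heat_key_top (a point): middle of the top of the square button (22 x 22 mm, its top 17 mm above the station's top); pressed straight down, sprung up
- round_key_a_top (a point): middle of the top of one small round button (19 mm across, its top 17 mm above the station's top); leave alone
- round_key_b_top (a point): middle of the top of the other small round button (same size); leave alone
- stop_key (a joint): travel of the mushroom button, m: 0 up, 0.005 right down; a spring of 1.4 N at the top to 4.5 N right down
- heat_key (a joint): travel of the square button, m: 0 up, 0.005 right down; same spring
- round_key_a (a joint): travel of the first round button, m: 0 up, 0.005 right down
- round_key_b (a joint): travel of the second round button, m: 0 up, 0.005 right down
- platen: heated aluminium gluing platen, 220 x 280 x 30 mm (x, y, z), fixed; origin at the middle of its underside. The panel lies flat on its middle between six steel edge stops that stand 8 mm above the platen's top, with 1.5 mm slack a side
- panel: marquetry panel, 140 x 200 x 18 mm (x, y, z), 0.34 kg, loose on the platen under the caul; origin at the middle of its underside, 30 mm above the bench. Glue beads on its two long edges, 60 mm from its middle away from the grip block, cling to the caul's lip: each holds about 1.4 N until the lip has risen 4 mm there; a level pull can bring the panel up too
- caul: plywood caul (pressing board), 156 x 216 mm (x, y), 0.23 kg: a 10 mm board with a lip 7 mm deep and 6 mm thick all round below it, nested over the panel with 2 mm slack a side; its top face lies 58 mm above the bench. Origin: middle of the plane of the lip's lower edge, 41 mm above the bench
- caul_grip (a point): centre, half-way up, of the wooden grip block on top of the caul at one corner: 44 mm long, 22 wide, 44 high. It lies 39 mm above the lip's lower edge (80 mm above the bench at the start), 83 mm from the caul's middle along its diagonal. x runs along the block, from the caul's opposite corner towards the block's own corner; y across the 22 mm width; z is the caul's upward normal
- corner_near_grip (a point): lowest outer corner of the caul's lip next to the grip block (41 mm above the bench at the start, like the other three)
- corner_opposite (a point): lowest outer corner of the caul's lip diagonally opposite the grip block (266 mm from the corner near the block). The panel's own top corner, about which the caul tips when peeled, lies 11 mm from it towards the block and 7 mm higher
- corner_side_a (a point): one of the caul's two other lowest lip corners
- corner_side_b (a point): the other of the caul's two other lowest lip corners
- chisel: bystander: bench chisel with a wooden handle, 220 mm long, lying beyond the station (on its +x side)
- cork_block: bystander: cork sanding block, 55 x 105 x 32 mm, lying before the station (on its -x side)
- veneer_hammer: bystander: wooden veneer hammer, 190 mm long, head 44 mm high, lying beyond the platen (on its +x side)
- stain_jar: bystander: white jar with a dark lid, 76 mm across, 122 mm high, towards the far edge of the bench
- wax_tin: bystander: black tin, 72 mm across, 80 mm high, at the right of the bench
- clamp: bystander: bar clamp, 370 mm long, lying at the left of the bench

How it is judged:
On the way, in this order (a step that is already met when the one before it is completed fails the run):
1. the mushroom button is pressed right down, with the square button up and the caul still lying on the panel (value of joint stop_key above 0.0038 m and value of joint heat_key below 0.0012 m and height (world z) of each of corner_near_grip, corner_opposite, corner_side_a, corner_side_b below 0.047 m), for 0.05 s.
2. then the square button is pressed right down, with the mushroom button up again and the caul still lying on the panel (value of joint heat_key above 0.0038 m and value of joint stop_key below 0.0012 m and height (world z) of each of corner_near_grip, corner_opposite, corner_side_a, corner_side_b below 0.047 m), for 0.05 s.
3. the caul's corner near the grip block is up by 20 mm or more while its opposite corner is still down (raised by less than 8 mm), both buttons up (height (world z) of corner_near_grip above 0.061 m and height (world z) of corner_opposite below 0.049 m and value of joint each of stop_key, heat_key below 0.0012 m), for 0.05 s.
At the end, for the whole second after the job is handed in: The fingers hold the caul, still, touching nothing else, all four lip corners at least 40 mm above the panel's top and the board tilted at least 24 degrees from level; the panel lies flat on the platen within 6 mm of its place between the stops, and all buttons are up (height (world z) of each of corner_near_grip, corner_opposite, corner_side_a, corner_side_b above 0.088 m and angle between caul_grip's own z axis and vertical above 0.42 rad and linear speed of caul below 0.03 m/s and angular speed of caul below 0.2 rad/s and contact force between the fingers and caul above 2 N and contact force between caul and panel below 0.1 N and contact force between caul and platen below 0.1 N and contact force between caul and station below 0.1 N and contact force between caul and chisel below 0.1 N and contact force between caul and cork_block below 0.1 N and contact force between caul and veneer_hammer below 0.1 N and contact force between caul and stain_jar below 0.1 N and contact force between caul and wax_tin below 0.1 N and contact force between caul and clamp below 0.1 N and height (world z) of panel below 0.036 m and angle between panel's own z axis and vertical below 0.05 rad and x of panel in the frame of platen between -0.006 and 0.006 m and y of panel in the frame of platen between -0.006 and 0.006 m and value of joint each of stop_key, heat_key, round_key_a, round_key_b below 0.0012 m); the arm keeps its last pose, push and grip.
It fails at once if a round button is pressed (value of joint any of round_key_a, round_key_b above 0.002 m).
It fails at once if the panel is pulled up with the caul (its middle 8 mm up, or tilted by more than 4 degrees) (height (world z) of panel above 0.038 m or angle between panel's own z axis and vertical above 0.07 rad).
It fails at once if a bystander is moved by more than 30 mm (distance of any of chisel, cork_block, veneer_hammer, stain_jar, wax_tin, clamp from where it was at the start of the episode above 0.03 m).
It also fails if it takes over 58 s, if anything falls off the work surface, if the arm or the gripper's body presses on something with over 40 N, if the wrist force passes 120 N, or if a joint passes its speed limit or range.

### The arm

A 6-joint arm with a two-finger parallel gripper is mounted at the origin on the work surface. World frame = base frame: x ahead of the robot, y to its left, z up, the work surface at z = 0. Lengths are in m, angles in rad, forces in N, time in s.
With the tool pointing down it reaches from about 0.325 to 0.9 m from the base axis. Payload 6.1 kg.
Tool frame: the origin (TCP) lies at the very end of the fingers, on their centre line; the grasp point (between the pads) lies 19 mm behind it; x points along the fingers, z is the direction in which the jaws open and shut, and the axes are right-handed (so a half turn about x gives the same grasp; the last joint's range is limited). The gripper opens to 85 mm and grips with 20 to 120 N. Pads are 22 mm wide; open, the fingers measure 114 mm over their backs; the gripper's body (76 mm by 85 mm) begins 54 mm behind the grasp point. The pads swing forward as they close: fully open they stand 13 mm farther back than shut.
Start: joints at [1.127, 0.22, 1.526, -0, 1.395, -0.126], TCP at [0.195, 0.594, 0.231] pointing down, gripper open.
Joint ranges: [-2.98, 2.98], [-0.91, 2.08], [0.09, 2.57], [-1.24, 4.39], [0.2, 2.65], [-2.68, 2.68]. Speed limits (rad/s): [2.57, 2.57, 3.01, 3.14, 3.14, 3.14].

### API

Orientations are given as a unit quaternion [w, x, y, z].
In Python, from plant import manip, get_image, workorder gives the robot as it stands. Calls block until the motion is done:
- manip.movep(position, orientation): joint-space move of the TCP to a pose.
- manip.move_linear(position, orientation=None, rate=0.15, force_limit=None): straight line of the TCP; orientation=None keeps the orientation; rate is the mean speed in m/s. With force_limit (N) it stops when the force on the tool has changed by that much, and returns True; else False.
- manip.goto_joints(angles): joint-space move.
- manip.command_gripper(opening, newtons=None): opening from 0.0 (shut) to 1.0 (fully open); newtons is the grip in N (None keeps the last); returns when the fingers have stopped.
- manip.dwell(seconds).
- manip.ik(position, orientation): joint angles nearest the present ones, or None.
- get_image(name): name is "scene" or "top" or "wrist"; returns a dict with "frame" (400x640x3 uint8, red, green, blue), "z_map" (400x640 float32, m along the optical axis (not along the pixel's ray), 0 where there is no reading), "vertical_fov" (degrees; the focal length in pixels is half the picture's height over the tangent of half this angle, whatever the lens; pixels are square), "cx", "cy" (the principal point, pixels), "world_to_cam" (4x4, takes a point from world to camera coordinates). Camera axes: x right, y up, looking along -z (the intrinsics and any distortion apply to the point x, -y, -z); pixel columns grow to the right and rows downward; lengths in m; the calibration is good to about 2 mm. A picture is of the moment at which its call begins.
A pose or a line that the arm cannot do raises manip.MotionError and nothing moves.
- workorder.sign_off(): hands the job in, once; it reports no verdict.
Readings, each from a call of its own:
- manip.read_time(): time.
- manip.read_joints(): joint angles.
- manip.read_qvel(): joint speeds.
- manip.read_tau(): joint torques, N m.
- manip.read_eef_pos(): TCP position.
- manip.read_tcp_rot(): TCP orientation.
- manip.read_wrist_force(): force on the tool from outside, world axes, zero at the start.
- manip.read_torque(): the same for the moment, N m.
- manip.read_finger_gap(): opening from 0.0 (shut) to 1.0 (fully open).
Only numpy, scipy, OpenCV 4.12 (cv2) and the standard library are available. Lean on these libraries where they do the work, as an engineer would, in place of code of your own. Each camera call takes 0.05 s, during which the arm holds its last target.

## Working session

There is one attempt and no reset: what is moved stays moved. The work goes in short steps, each a Python script; the robot and the scene stay as the last script left them, time stands still between calls to the robot, and variables do not carry over. Pictures are saved under pics/ and viewed, and the job is handed in when it is done.

```bash
ls; mkdir -p pics
python3 - <<'E'
from plant import manip, get_image
import cv2, numpy as np
for n in ["scene","top","wrist"]:
    d=get_image(n); cv2.imwrite(f"pics/{n}0.png",d["frame"][:,:,::-1])
    np.savez(f"{n}0.npz",**d)
    print(n,{k:d[k] for k in d if k not in("frame","z_map")})
    z=d["z_map"]; print((z>0).mean(), np.median(z))
print(manip.read_time(), manip.read_tcp_rot(), manip.read_eef_pos())
E
```

```text
pics
scene {'vertical_fov': 43.473121653942485, 'cx': 321.656929474925, 'cy': 196.28594940645252, 'world_to_cam': array([[-0.14320765,  0.98967576,  0.0057846 ,  0.08161435],
       [-0.78838805, -0.11761036,  0.60383118,  0.43993643],
       [ 0.59827741,  0.08191273,  0.79709124, -1.90976929],
       [ 0.        ,  0.        ,  0.        ,  1.        ]])}
0.99576171875 1.8714769
top {'vertical_fov': 53.03096273187622, 'cx': 319.67563916354845, 'cy': 200.79927590872379, 'world_to_cam': array([[-4.18032074e-04, -9.99990921e-01, -4.24070388e-03,
         1.11122022e-02],
       [ 9.81820185e-01, -1.21536926e-03,  1.89809504e-01,
        -5.95702815e-01],
       [-1.89812935e-01, -4.08426220e-03,  9.81811779e-01,
        -1.04173481e+00],
       [ 0.00000000e+00,  0.00000000e+00,  0.00000000e+00,
         1.00000000e+00]])}
0.99608984375 1.1647267
wrist {'vertical_fov': 59.04033915361597, 'cx': 317.83692794696833, 'cy': 192.81677578873956, 'world_to_cam': array([[ 0.31220362,  0.95001354, -0.00178019, -0.62349252],
       [-0.90335121,  0.29628784, -0.31011305,  0.03936945],
       [-0.29408415,  0.09842655,  0.95069802, -0.37985666],
       [ 0.        ,  0.        ,  0.        ,  1.        ]])}
0.9963125 0.37932366
0.15 [ 0.57232291 -0.41485793  0.57330417  0.41432079] [0.19508502 0.59326294 0.23042938]
```

View pics/scene0.png

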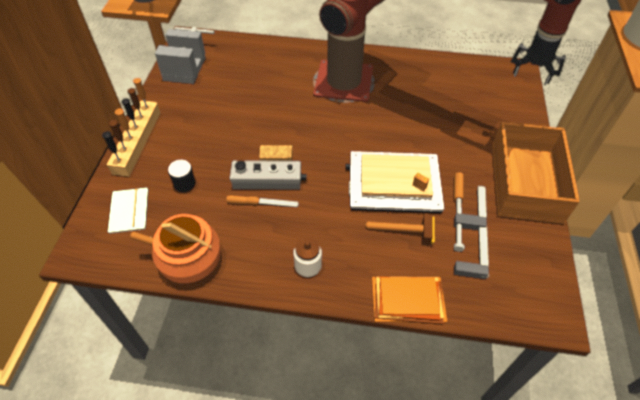

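View pics/top0.png

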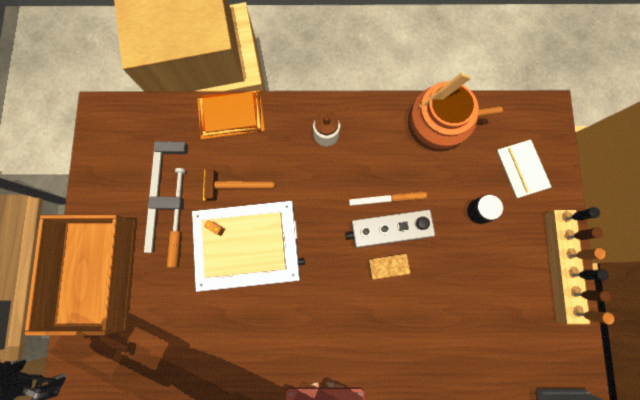

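View pics/wrist0.png

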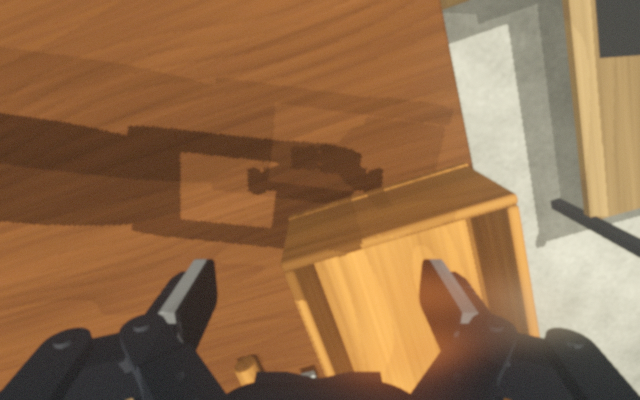

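The top view shows the station at about px (393,228), mushroom at its right end (424,222). The caul and platen are at about (245,245), with the grip block at (214,227). The chisel, cork, hammer and clamp are clear of both. I'll zoom in and measure.

```bash
cat > h.py <<'E'
import numpy as np, cv2
from scipy.spatial.transform import Rotation as R
def f(d): return 200/np.tan(np.radians(float(d["vertical_fov"]))/2)
def ray(d,u,v):
    T=np.array(d["world_to_cam"]); F=f(d)
    r=np.array([(u-float(d["cx"]))/F,-(v-float(d["cy"]))/F,-1.0])
    Rm=T[:3,:3]; c=-Rm.T@T[:3,3]; return c,Rm.T@r
def onz(d,u,v,z):
    c,r=ray(d,u,v); return c+r*(z-c[2])/r[2]
def dep(d,u,v):
    c,r=ray(d,u,v); return c+r*float(d["z_map"][int(round(v)),int(round(u))])
def cloud(d):
    T=np.array(d["world_to_cam"]);F=f(d);z=d["z_map"]
    v,u=np.mgrid[0:400,0:640]
    p=np.stack([(u-float(d["cx"]))/F*z,-(v-float(d["cy"]))/F*z,-z],-1)
    return (p-T[:3,3])@T[:3,:3]
def proj(d,p):
    T=np.array(d["world_to_cam"]);F=f(d);q=T[:3,:3]@np.array(p)+T[:3,3]
    return float(d["cx"])+F*q[0]/-q[2], float(d["cy"])-F*q[1]/-q[2]
E
python3 - <<'E'
from h import *
d=np.load("top0.npz"); im=d["frame"][:,:,::-1]
a=cv2.resize(im[190:300,180:310],None,fx=6,fy=5.4,interpolation=cv2.INTER_CUBIC)
b=cv2.resize(im[180:290,335:445],None,fx=5.4,fy=5.4,interpolation=cv2.INTER_CUBIC)
cv2.imwrite("pics/ta.png",a);cv2.imwrite("pics/tb.png",b)
for n in["top0","scene0"]:
    d=np.load(n+".npz");P=cloud(d)
    for uv in ([(120,120),(320,300),(500,250),(424,222),(384,221),(245,245),(214,227),(200,285)] if n=="top0" else [(300,120),(200,280),(500,300),(240,165),(398,175),(421,180)]):
        print(n,uv,P[uv[1],uv[0]].round(4))
E
```

```text
top0 (120, 120) [8.549e-01 6.114e-01 8.000e-04]
top0 (320, 300) [0.3286 0.0101 0.0029]
top0 (500, 250) [ 0.465  -0.496   0.0011]
top0 (424, 222) [ 0.5333 -0.2655  0.0826]
top0 (384, 221) [ 0.5391 -0.1632  0.0611]
top0 (245, 245) [0.475  0.2111 0.0576]
top0 (214, 227) [0.5182 0.2853 0.1006]
top0 (200, 285) [0.3695 0.3348 0.0286]
scene0 (300, 120) [ 0.2356 -0.1259  0.0022]
scene0 (200, 280) [ 0.8953 -0.2965 -0.0049]
scene0 (500, 300) [0.8396 0.5278 0.0045]
scene0 (240, 165) [ 0.5351 -0.2601  0.0792]
scene0 (398, 175) [0.4823 0.2267 0.0549]
scene0 (421, 180) [0.5321 0.2912 0.1027]
```

View pics/ta.png

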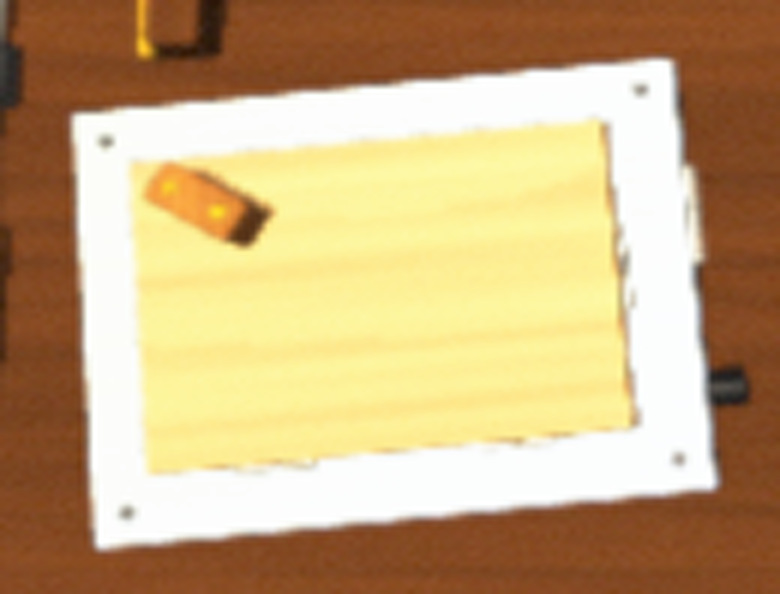

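View pics/tb.png

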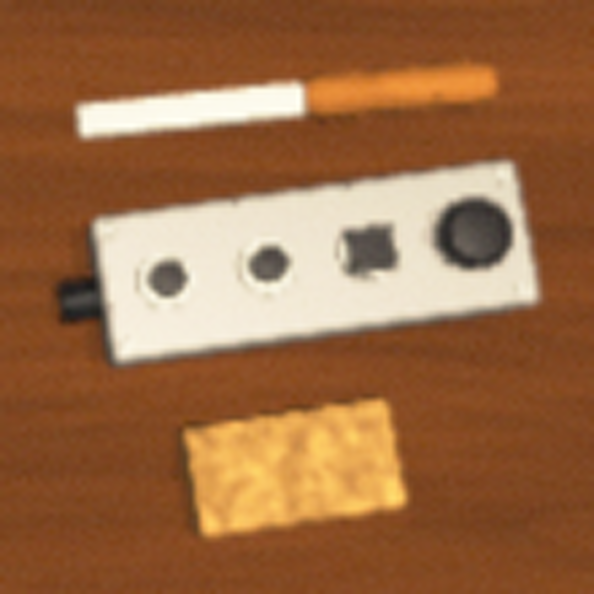

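```bash
cat > meas.py <<'E'
from h import *
def blobs(mask,amin):
    n,l,s,c=cv2.connectedComponentsWithStats(mask.astype(np.uint8))
    return [(c[i],s[i,4],l==i) for i in range(1,n) if s[i,4]>=amin]
def measure(d,pr=True):
    im=d["frame"]; hsv=cv2.cvtColor(im,cv2.COLOR_RGB2HSV); P=cloud(d)
    return im,hsv,P
E
python3 - <<'E'
from meas import *
d=np.load("top0.npz"); im,hsv,P=measure(d)
m=np.zeros((400,640),bool); m[205:250,356:440]=1
m&=(P[...,2]>.066)
for c,a,_ in blobs(m,10): print("key",c.round(1),a,[onz(d,*c,z).round(4) for z in(.082,.073)])
m=np.zeros((400,640),bool); m[195:295,185:305]=1
H,S,V=[hsv[...,i] for i in range(3)]
my=m&(S>60)&(P[...,2]>.052)
bl=max(blobs(my,500),key=lambda b:b[1]); print(bl[0],bl[1])
ct=cv2.findContours(bl[2].astype(np.uint8),cv2.RETR_EXTERNAL,cv2.CHAIN_APPROX_NONE)[0][0].reshape(-1,2)
p=np.array([onz(d,u,v,.058)[:2] for u,v in ct],np.float32)
r=cv2.minAreaRect(p*1000); print("caul",r,cv2.boxPoints(r))
mb=m&(P[...,2]>.085)
for c,a,k in blobs(mb,10):
    print("block",c,a,onz(d,*c,.102)); ct=np.argwhere(k)[:,::-1]
    print(cv2.minAreaRect(np.array([onz(d,u,v,.102)[:2] for u,v in ct],np.float32)*1000))
# station rect
ms=np.zeros((400,640),bool); ms[195:270,345:445]=1
ms&=(P[...,2]>.05)
k=max(blobs(ms,300),key=lambda b:b[1])[2]; ct=np.argwhere(k)[:,::-1]
print("station",cv2.minAreaRect(np.array([onz(d,u,v,.056)[:2] for u,v in ct],np.float32)*1000))
w=np.load("wrist0.npz");T=w["world_to_cam"];print("cam",-T[:3,:3].T@T[:3,3], "look",-T[2,:3])
from plant import manip
print(R.from_quat(np.roll(manip.read_tcp_rot(),-1)).as_matrix().round(3))
E
```

```text
key [422.6 222.5] 148 [array([ 0.5321, -0.2618,  0.082 ]), array([ 0.5334, -0.2641,  0.073 ])]
key [403.2 225.3] 75 [array([ 0.5245, -0.2102,  0.082 ]), array([ 0.5257, -0.2121,  0.073 ])]
key [384.1 228. ] 45 [array([ 0.5176, -0.1596,  0.082 ]), array([ 0.5187, -0.1611,  0.073 ])]
key [365.5 231. ] 41 [array([ 0.5097, -0.1102,  0.082 ]), array([ 0.5107, -0.1112,  0.073 ])]
[242.52688874 244.53908121] 4593
caul ((477.7103576660156, 217.61375427246094), (154.203857421875, 214.67909240722656), 5.983868598937988) [[389.83856 316.3307 ]
 [412.2185  102.82131]
 [565.58215 118.89682]
 [543.2022  332.4062 ]]
block [212.69078947 226.80263158] 152 [0.51857992 0.28834521 0.102     ]
((518.5044555664062, 288.2463684082031), (47.360626220703125, 21.8930606842041), 59.56708908081055)
station ((521.0038452148438, -186.8616943359375), (75.45188903808594, 216.77015686035156), 8.131217002868652)
cam [0.11851124 0.61804963 0.37222802] look [ 0.29408415 -0.09842655 -0.95069802]
[[-0.001 -0.95   0.312]
 [-0.001  0.312  0.95 ]
 [-1.     0.    -0.002]]
```

```bash
cat >> h.py <<'E'
def quat(z,x=(0,0,-1)):
    x=np.array(x,float);x/=np.linalg.norm(x);z=np.array(z,float);z-=x*(z@x);z/=np.linalg.norm(z)
    M=np.stack([x,np.cross(z,x),z],1); return np.roll(R.from_matrix(M).as_quat(),1)
def ang(deg): return np.array([np.cos(np.radians(deg)),np.sin(np.radians(deg)),0])
E
python3 - <<'E'
from h import *
from plant import manip,get_image
for a in (8.3,188.3): 
    q=quat(ang(a)); print(a,manip.ik([.528,-.28,.22],q),manip.ik([.533,-.262,.07],q))
q=quat(ang(8.3))
manip.movep([.528,-.28,.22],q)
manip.dwell(.2)
d=get_image("wrist"); np.savez("wrist1.npz",**d); cv2.imwrite("pics/wrist1.png",d["frame"][:,:,::-1])
print(manip.read_time(),manip.read_eef_pos())
E
```

```text
8.3 [-6.19492610e-01  1.63629372e-01  1.61312901e+00 -4.44089210e-16
  1.36483427e+00 -7.64354938e-01] [-5.89602552e-01  3.12910935e-01  1.73662585e+00 -4.44089210e-16
  1.09205587e+00 -7.34464880e-01]
188.3 [-0.61949261  0.16362937  1.61312901  0.          1.36483427  2.37723772] [-5.89602552e-01  3.12910935e-01  1.73662585e+00 -4.44089210e-16
  1.09205587e+00  2.40712777e+00]
3.6667 [ 0.52816076 -0.27968597  0.21999667]
```

View pics/wrist1.png

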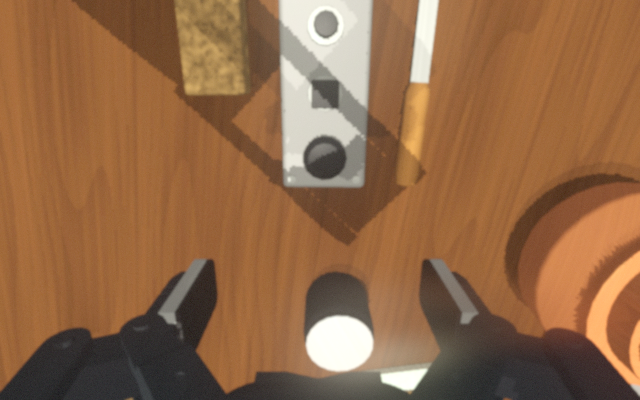

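The wrist view shows the mushroom at (325,157), the square button at (325,94), a round one at (325,24) and the wax tin well behind at (340,320). Next I measure the keys here and compare with the top view.

Run:
```python
from meas import *
d=np.load("wrist1.npz"); im,hsv,P=measure(d)
m=np.zeros((400,640),bool); m[0:190,285:370]=1
for c,a,k in blobs(m&(P[...,2]>.067),100):
    zt=np.median(P[...,2][k]); print(c.round(1),a,zt.round(4),onz(d,*c,.082).round(4),onz(d,*c,.073).round(4))
    ct=np.argwhere(k)[:,::-1].astype(np.float32); print(cv2.minAreaRect(ct))
```

```text
[325.1  23.1] 540 0.0721 [ 0.5154 -0.1635  0.082 ] [ 0.5154 -0.1622  0.073 ]
((325.0, 23.5), (27.0, 24.0), 90.0)
[324.4  93.3] 789 0.0722 [ 0.5223 -0.2117  0.082 ] [ 0.5225 -0.2121  0.073 ]
((324.5, 93.0), (28.0, 27.0), 90.0)
[323.8 157.4] 1494 0.08 [ 0.5293 -0.261   0.082 ] [ 0.5297 -0.2629  0.073 ]
((323.6922912597656, 157.5384521484375), (43.26661682128906, 43.26661682128906), 56.3099365234375)
```

```bash
cat > press.py <<'E'
from h import *
from plant import manip
import sys
x,y,zt=map(float,sys.argv[1:4])
q=quat(ang(8.3))
manip.command_gripper(0.0,40)
manip.movep([x,y,zt+.03],q)
manip.dwell(.1);print("pre",manip.read_eef_pos(),manip.read_wrist_force().round(2))
manip.move_linear([x,y,zt+.006],rate=.08)
s=manip.move_linear([x,y,zt-.009],rate=.02,force_limit=9)
print("stop",s,manip.read_eef_pos(),manip.read_wrist_force().round(2))
manip.dwell(.2);print("held",manip.read_eef_pos(),manip.read_wrist_force().round(2))
manip.move_linear([x,y,zt+.03],rate=.08)
manip.dwell(.15);print("rel",manip.read_wrist_force().round(2),manip.read_time())
E
python3 press.py .5305 -.2614 .082
```

```text
pre [ 0.53238035 -0.26292648  0.11507579] [0.4  0.06 0.49]
stop True [ 0.53091072 -0.261683    0.07678651] [-0.84  1.44  6.41]
held [ 0.53091956 -0.26167497  0.07676574] [-1.42  0.24  6.52]
rel [-0.18 -0.35  0.51] 7.0583
```

```bash
sed -i 's/force_limit=9/force_limit=11/' press.py; python3 press.py .5235 -.212 .073
```

```text
pre [ 0.52388852 -0.21234432  0.10334256] [ 0.51  0.04 -0.11]
stop True [ 0.52396282 -0.21223416  0.06803477] [-1.13  1.39  6.21]
held [ 0.52396484 -0.21223242  0.06802689] [-1.35  1.61  6.58]
rel [-0.07  0.27  1.67] 9.6917
```

```bash
cat > peel.py <<'E'
from h import *
C=np.array([.4777,.2176]); DIR=60.2
def setup(C,DIR,ztcp,s=83e-3):
    u=ang(DIR); c=np.array([C[0],C[1],0.])
    g=c+u*s; g[2]=ztcp
    piv=c-u*.122; piv[2]=.048
    return u,g,piv
def pose(u,g,piv,th,lift,side):
    ax=np.cross(u,[0,0,1]) # rotating about ax by +th raises u
    Rm=R.from_rotvec(ax*th)
    p=piv+Rm.apply(g-piv)+np.array(lift)
    z0=np.cross([0,0,1],u)*side
    return p,quat(Rm.apply(z0),Rm.apply([0,0,-1]))
E
python3 - <<'E'
from peel import *
from plant import manip
u,g,piv=setup(C,DIR,.066)
print(u,g,piv,manip.read_wrist_force())
for side in(1,-1):
    for th,l in((0,.12),(0,0),(.2,.004),(.5,.03),(.52,.07),(.52,.1),(.56,.12)):
        p,q=pose(u,g,piv,th,(0,0,l),side); j=manip.ik(p,q); print(side,th,p.round(3),None if j is None else np.round(j,2))
E
```

```text
[0.49697396 0.86776545 0.        ] [0.51894884 0.28962453 0.066     ] [0.41706918 0.11173261 0.048     ] [-0.06726072  0.27202061  1.66563842]
1 0 [0.519 0.29  0.186] [ 0.38  0.18  1.66 -0.    1.3  -2.25]
1 0 [0.519 0.29  0.066] [ 0.38  0.32  1.74 -0.    1.09 -2.25]
1 0.2 [0.515 0.283 0.11 ] [ 0.29  0.13  1.88  0.16  0.99 -2.41]
1 0.5 [0.502 0.26  0.192] None
1 0.52 [0.501 0.258 0.235] None
1 0.52 [0.501 0.258 0.265] None
1 0.56 [0.499 0.254 0.292] None
-1 0 [0.519 0.29  0.186] [ 0.38  0.18  1.66 -0.    1.3   0.9 ]
-1 0 [0.519 0.29  0.066] [ 0.38  0.32  1.74 -0.    1.09  0.9 ]
-1 0.2 [0.515 0.283 0.11 ] [0.29 0.13 1.88 0.16 0.99 0.73]
-1 0.5 [0.502 0.26  0.192] [ 0.1  -0.16  2.07  0.49  0.98  0.4 ]
-1 0.52 [0.501 0.258 0.235] [ 0.08 -0.22  2.04  0.49  1.06  0.42]
-1 0.52 [0.501 0.258 0.265] [ 0.08 -0.25  2.01  0.47  1.11  0.45]
-1 0.56 [0.499 0.254 0.292] [ 0.05 -0.29  2.01  0.51  1.15  0.43]
```

Run:
```python
from peel import *
from plant import manip,get_image
u,g,piv=setup(C,DIR,.24)
q0=quat(ang(8.3))
manip.move_linear([.5235,-.212,.2],rate=.2)
p,q=pose(u,g,piv,0,(0,0,0),-1)
p=p-u*.05; manip.movep(p,q); manip.command_gripper(.62,30); manip.dwell(.2)
d=get_image("wrist"); np.savez("wrist2.npz",**d); cv2.imwrite("pics/wrist2.png",d["frame"][:,:,::-1])
d=get_image("top"); np.savez("top2.npz",**d)
print(manip.read_time(),manip.read_eef_pos(),manip.read_finger_gap(),manip.read_wrist_force().round(2))
```

```text
12.8583 [0.49407635 0.24627933 0.24000889] 0.6190955657055451 [ 0.08 -0.23  0.28]
```

View pics/wrist2.png

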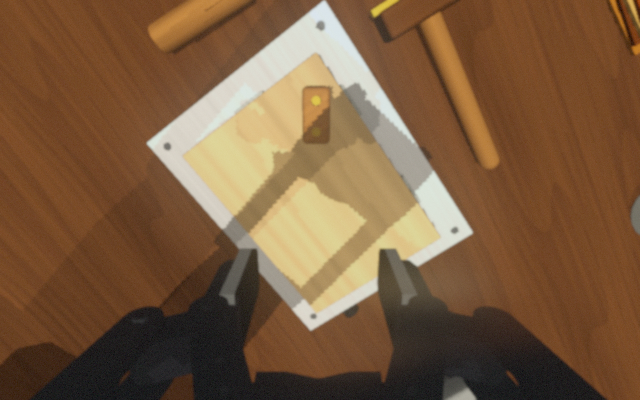

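The wrist view shows the block's top at about (317,115), aligned with the image's vertical so the yaw is right. The caul's corners are at about (319,55), (183,156), (440,235) and (318,310), with the arm's shadow across the board. I'll measure the block here.

Run:
```python
from meas import *
d=np.load("wrist2.npz"); im,hsv,P=measure(d)
m=np.zeros((400,640),bool); m[70:165,270:360]=1
for c,a,k in blobs(m&(P[...,2]>.09),100):
    ct=cv2.findContours(k.astype(np.uint8),cv2.RETR_EXTERNAL,cv2.CHAIN_APPROX_NONE)[0][0].reshape(-1,2)
    w=np.array([onz(d,x,y,.102)[:2] for x,y in ct],np.float32)*1000
    print(c.round(1),a,np.median(P[...,2][k]),onz(d,*c,.102).round(4)); print(cv2.minAreaRect(w))
# board corners by eye
for uv in((319,55),(183,156),(440,235)): print(uv,onz(d,*uv,.058).round(4))
```

```text
[315.5 114. ] 1578 0.10105399677800943 [0.5176 0.2926 0.102 ]
((517.3658447265625, 292.17529296875), (42.69793701171875, 21.444883346557617), 60.223388671875)
(319, 55) [0.5426 0.3305 0.058 ]
(183, 156) [0.3888 0.3171 0.058 ]
(440, 235) [0.5644 0.1237 0.058 ]
```

```bash
sed -i 's/^C=.*/C=np.array([.518,.2905])-.083*ang(60.2)[:2]; DIR=60.2/' peel.py
python3 - <<'E'
from peel import *
from plant import manip,get_image
u,g,piv=setup(C,DIR,.065)
p,q=pose(u,g,piv,0,(0,0,0),-1)
manip.movep(p+[0,0,.075],q)
manip.dwell(.2); f0=manip.read_wrist_force(); print(manip.read_eef_pos(),f0.round(2))
s=manip.move_linear(p,rate=.05,force_limit=6); print(s)
manip.dwell(.2); f0=manip.read_wrist_force(); t0=manip.read_torque();print(manip.read_eef_pos(),f0.round(2))
manip.command_gripper(0.0,20); manip.dwell(.2)
f=manip.read_wrist_force(); print("gap",manip.read_finger_gap(),(f-f0).round(2),"perp",(f-f0)@np.cross([0,0,1],u),(manip.read_torque()-t0).round(3))
d=get_image("wrist"); np.savez("wrist3.npz",**d); cv2.imwrite("pics/wrist3.png",d["frame"][:,:,::-1])
d=get_image("scene"); np.savez("scene3.npz",**d)
cv2.imwrite("pics/scene3.png",cv2.resize(d["frame"][110:240,320:500,::-1],None,fx=4,fy=4))
print(manip.read_eef_pos(),manip.read_time())
E
```

```text
[0.5194852  0.2905884  0.14284982] [-0.32  0.05  0.21]
False
[0.51815798 0.29056994 0.06525743] [ 0.35 -0.31  0.38]
gap 0.25678197211609405 [-1.55  1.51  1.5 ] perp 2.0972794338764342 [ 0.043  0.126 -0.111]
[0.51797057 0.29060097 0.0650714 ] 16.1083
```

View pics/wrist3.png

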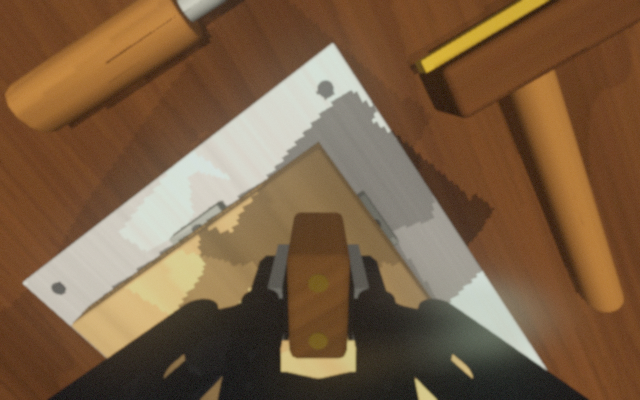

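View pics/scene3.png

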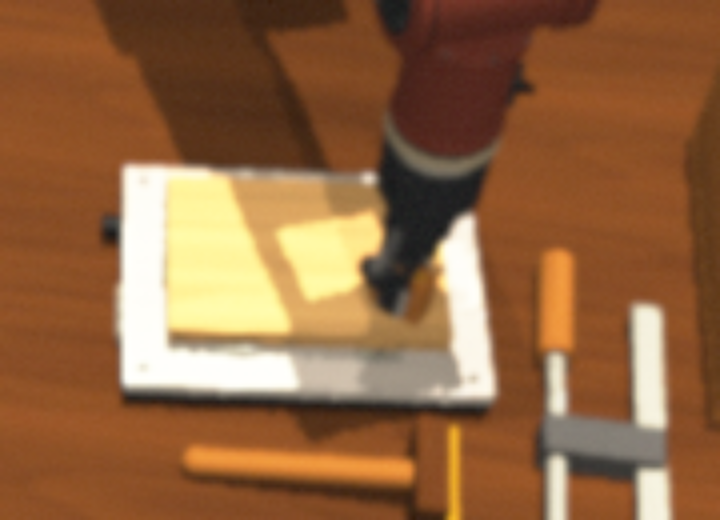

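The jaws closed to 21.8 mm, which matches the 22 mm block, with only about 2 N side force. I'll tighten and peel about the panel's far corner in small steps, watching forces.

Run:
```python
from peel import *
from plant import manip,get_image
u,g,piv=setup(C,DIR,.065)
manip.command_gripper(0.0,110); manip.dwell(.2)
print(manip.read_finger_gap(),manip.read_wrist_force().round(2),manip.read_torque().round(2))
for th in np.arange(.02,.101,.02):
    p,q=pose(u,g,piv,th,(0,0,0),-1)
    manip.move_linear(p,q,rate=.03)
    f=manip.read_wrist_force(); print(round(th,3),f.round(2),manip.read_torque().round(2),(manip.read_eef_pos()-p).round(4))
manip.dwell(.3); print(manip.read_wrist_force().round(2),manip.read_torque().round(2),manip.read_finger_gap(),manip.read_time())
for n in("scene","top","wrist"):
    d=get_image(n); np.savez(n+"4.npz",**d); im=d["frame"][:,:,::-1]
    if n=="scene": im=cv2.resize(im[110:240,320:500],None,fx=4,fy=4)
    if n=="top": im=cv2.resize(im[180:310,170:330],None,fx=4,fy=4)
    cv2.imwrite(f"pics/{n}4.png",im)
```

```text
0.24331279964746183 [0.77 1.28 3.94] [ 0.17  0.11 -0.05]
0.02 [ 0.72  2.64 -0.17] [ 0.26 -0.05 -0.  ] [-0.0001  0.      0.0001]
0.04 [-0.51  1.26  1.53] [ 0.06 -0.02 -0.15] [-0.0002 -0.0003  0.0002]
0.06 [-1.39 -0.04 -1.53] [-0.08  0.33 -0.18] [-0.0007 -0.0005 -0.0003]
0.08 [-2.12 -1.2  -1.63] [-0.21  0.46 -0.19] [-0.0005 -0.0005 -0.0002]
0.1 [-2.62 -1.76 -3.34] [-0.12  0.3  -0.08] [ 0.0001 -0.0002  0.0002]
[-2.01 -0.91 -1.89] [-0.2   0.3  -0.05] 0.24347953944504605 18.2417
```

View pics/scene4.png

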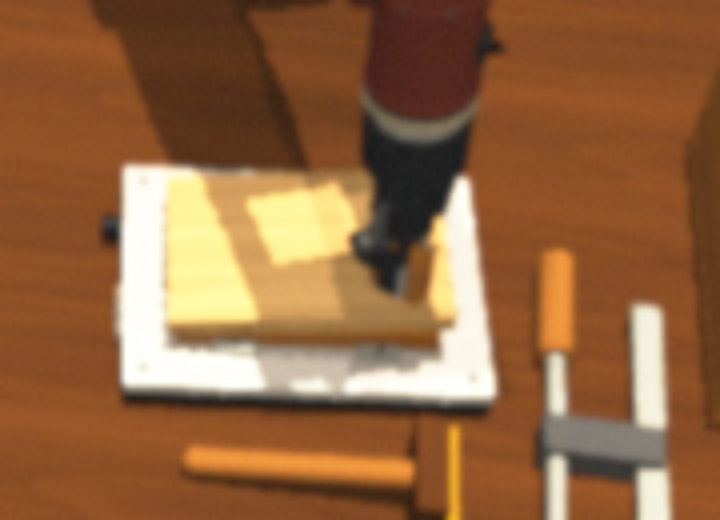

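View pics/wrist4.png

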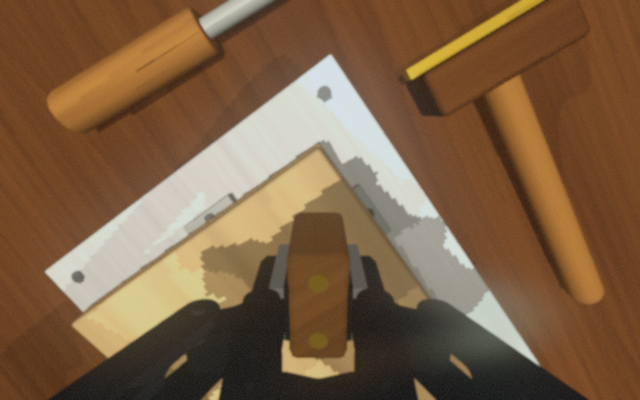

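View pics/top4.png

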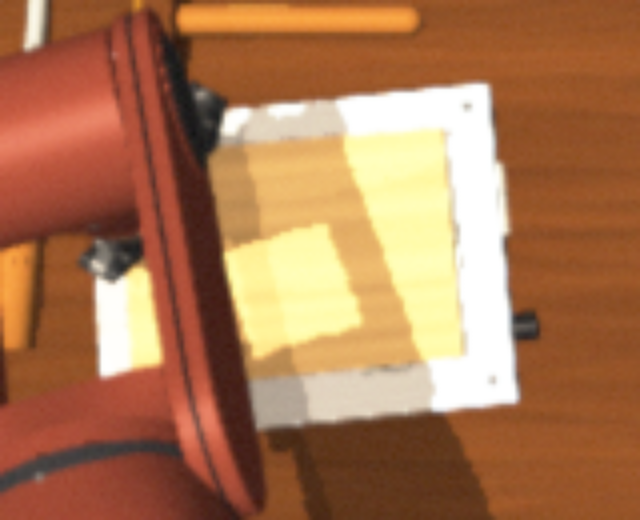

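Run:
```python
from peel import *
from plant import manip,get_image
d=np.load("top4.npz"); P=cloud(d)
for uv in((283,266),(279,216),(262,250)): print("top",uv,P[uv[1],uv[0]].round(4))
w=np.load("wrist4.npz"); print("wrist near corner",cloud(w)[152,319].round(4))
u,g,piv=setup(C,DIR,.065)
for th in np.arange(.12,.181,.02):
    p,q=pose(u,g,piv,th,(0,0,0),-1)
    manip.move_linear(p,q,rate=.03)
    f=manip.read_wrist_force(); print(round(th,3),f.round(2),manip.read_torque().round(2),(manip.read_eef_pos()-p).round(4))
manip.dwell(.3); print(manip.read_wrist_force().round(2),manip.read_torque().round(2),manip.read_finger_gap(),manip.read_time())
for n in("scene","top","wrist"):
    d=get_image(n); np.savez(n+"5.npz",**d); im=d["frame"][:,:,::-1]
    if n=="scene": im=cv2.resize(im[110:240,320:500],None,fx=4,fy=4)
    if n=="top": im=cv2.resize(im[180:310,170:330],None,fx=4,fy=4)
    cv2.imwrite(f"pics/{n}5.png",im)
d=np.load("top5.npz"); P=cloud(d)
for uv in((283,266),(279,216),(262,250)): print("top",uv,P[uv[1],uv[0]].round(4))
w=np.load("wrist5.npz"); print("wrist near corner",cloud(w)[152,319].round(4))
```

```text
top (283, 266) [0.4193 0.1084 0.0552]
top (279, 216) [0.5521 0.1203 0.0676]
top (262, 250) [0.4612 0.1642 0.0641]
wrist near corner [0.5407 0.3307 0.0814]
0.12 [-1.53  0.01 -2.35] [-0.12  0.21 -0.1 ] [ 0.0002 -0.      0.0004]
0.14 [-1.42  0.36 -2.33] [ 0.    0.2  -0.13] [ 0.0002 -0.      0.0004]
0.16 [-0.73 -0.36 -1.94] [ 0.12  0.14 -0.15] [ 0.0002 -0.      0.0004]
0.18 [-1.08  0.5  -1.94] [ 0.01  0.11 -0.1 ] [ 0.0002 -0.0001  0.0003]
[-1.02  1.15 -1.14] [-0.03  0.12 -0.05] 0.24600142714814813 19.825
top (283, 266) [0.4192 0.1081 0.0584]
top (279, 216) [0.552  0.1202 0.068 ]
top (262, 250) [0.4607 0.1633 0.0701]
wrist near corner [0.5391 0.3276 0.1018]
```

View pics/scene5.png

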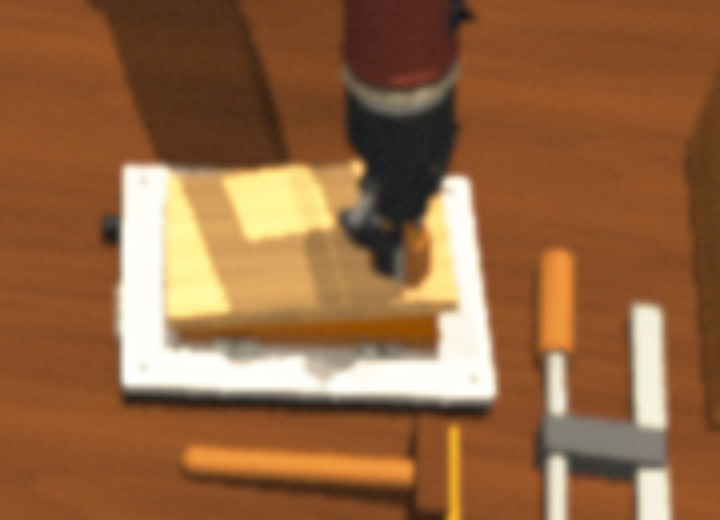

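View pics/wrist5.png

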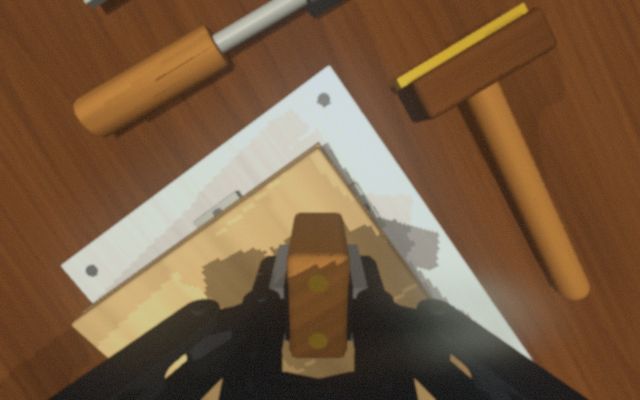

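Run:
```python
from peel import *
from plant import manip,get_image
u,g,piv=setup(C,DIR,.065)
for th,l in((.18,.004),(.18,.012),(.22,.022),(.30,.04),(.40,.06),(.51,.08)):
    p,q=pose(u,g,piv,th,(0,0,l),-1)
    manip.move_linear(p,q,rate=.03)
    f=manip.read_wrist_force(); print(round(th,3),l,f.round(2),manip.read_torque().round(2),(manip.read_eef_pos()-p).round(4))
manip.dwell(.5); print(manip.read_wrist_force().round(2),manip.read_finger_gap(),manip.read_time())
for n in("scene","top","wrist"):
    d=get_image(n); np.savez(n+"6.npz",**d); im=d["frame"][:,:,::-1]
    if n=="scene": im=cv2.resize(im[90:240,310:500],None,fx=4,fy=4)
    if n=="top": im=cv2.resize(im[180:310,170:330],None,fx=4,fy=4)
    cv2.imwrite(f"pics/{n}6.png",im)
```

```text
0.18 0.004 [ 0.69  0.12 -1.72] [0.01 0.03 0.01] [0.0004 0.0001 0.0005]
0.18 0.012 [ 0.19  0.08 -2.27] [-0.01 -0.03  0.06] [0.0003 0.0001 0.0005]
0.22 0.022 [ 0.    0.4  -2.34] [-0.06  0.07  0.02] [-0.     -0.0001  0.0001]
0.3 0.04 [-0.23  0.79 -1.99] [-0.07  0.05 -0.04] [-0.0001  0.     -0.0002]
0.4 0.06 [-0.33  0.12 -1.84] [-0.23  0.09 -0.02] [-0.0001  0.0001 -0.0002]
0.51 0.08 [ 0.43  0.04 -1.12] [-0.27  0.16 -0.01] [-0.0001  0.0001 -0.0002]
[ 0.15  0.75 -2.42] 0.2458983551482008 26.1917
```

View pics/scene6.png

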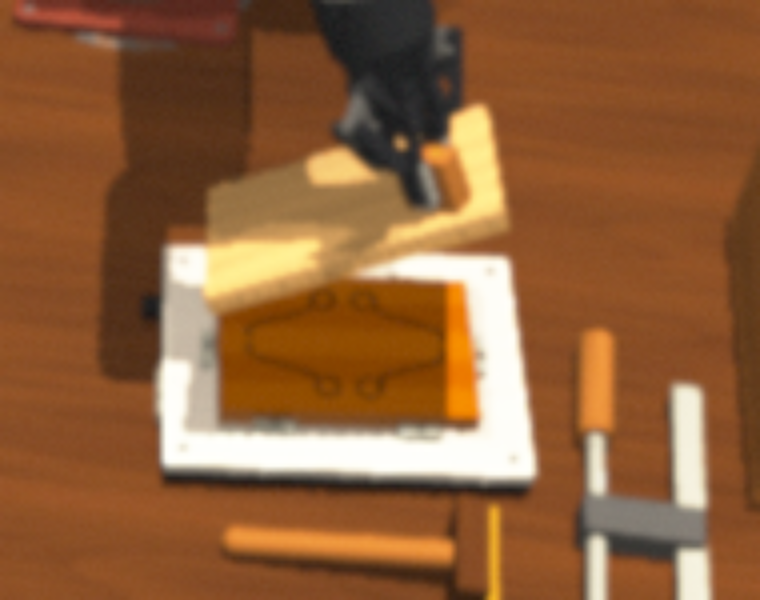

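View pics/top6.png

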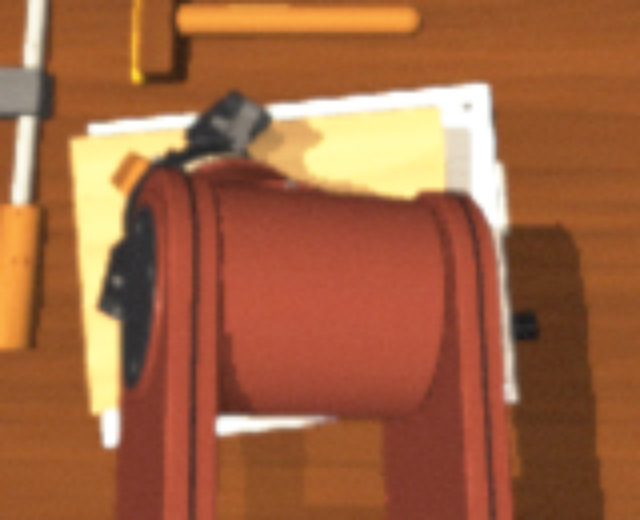

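View pics/wrist6.png

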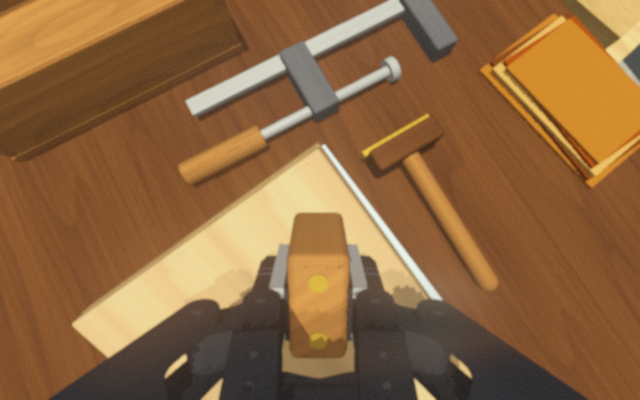

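The scene view shows the panel lying flat between the stops, px (220–480, 280–425) in the crop. The caul is in the air, tilted and still held in the same place in the jaws. I'll put numbers on tilt, heights and stillness before handing in.

Run:
```python
from meas import *
from plant import manip
d=np.load("scene6.npz"); im,hsv,P=measure(d)
def fit(k,n):
    q=P[k]; c=np.median(q,0); nrm=np.linalg.svd(q-q.mean(0),full_matrices=False)[2][2]; print(n,len(q),c.round(4),"tilt deg",np.degrees(np.arccos(abs(nrm[2]))).round(2)); return nrm
# crop px -> image px: u=310+x/4, v=90+y/4
def poly(pts):
    m=np.zeros((400,640),np.uint8); cv2.fillPoly(m,[np.array([[310+x/4,90+y/4] for x,y in pts]).astype(np.int32)],1); return m>0
fit(poly([(240,310),(430,290),(430,400),(240,400)]),"panel")
fit(poly([(215,200),(320,165),(380,205),(380,230),(215,290)]),"caul")
for n,x,y in(("lowest",212,295),("side",215,192)):
    u,v=310+x/4,90+y/4; print(n,P[int(v),int(u)].round(4))
# panel edges
m=(hsv[...,1]>120)&(P[...,2]>.038)&(P[...,2]<.056); m&=poly([(160,250),(530,250),(540,470),(150,470)])
k=max(blobs(m,200),key=lambda b:b[1])[2]; print("panel centroid",P[k].mean(0).round(4), np.percentile(P[k][:,2],[2,50,98]).round(4))
j=manip.read_joints(); print(np.abs(manip.read_qvel()).max(),manip.read_wrist_force().round(2),manip.read_finger_gap())
```

```text
panel 1272 [0.4878 0.2175 0.0475] tilt deg 49.1
caul 849 [0.4858 0.1615 0.1801] tilt deg 43.66
lowest [0.56   0.1158 0.1813]
side [0.4221 0.1059 0.1391]
panel centroid [0.4888 0.2266 0.0473] [0.041  0.0474 0.0528]
0.003218307316673742 [-0.41  0.43 -2.13] 0.24725617515695522
```

The median heights look right, but plain SVD tilts are off for a panel that is visibly flat, probably from edge outliers in the depth. I'll redo the fit robustly.

Run:
```python
from meas import *
from scipy.optimize import least_squares
d=np.load("scene6.npz"); im,hsv,P=measure(d)
def poly(pts):
    m=np.zeros((400,640),np.uint8); cv2.fillPoly(m,[np.array([[310+x/4,90+y/4] for x,y in pts]).astype(np.int32)],1); return m>0
for n,pts in(("panel",[(240,310),(430,290),(430,400),(240,400)]),("caul",[(225,205),(310,175),(370,205),(370,225),(225,280)])):
    q=P[poly(pts)]; print(n,len(q),np.percentile(q,[2,25,50,75,98],axis=0).round(3).tolist())
    c=q.mean(0); s=least_squares(lambda a:a[0]+(q-c)[:,:2]@a[1:]-q[:,2],[c[2],0,0],loss="soft_l1",f_scale=.003).x
    print(s.round(3),"tilt",np.degrees(np.arctan(np.hypot(*s[1:]))).round(1), "dir",np.degrees(np.arctan2(s[2],s[1])).round(1))
    if n=="caul":
        for uv in((309+54,90+73),):pass
        C=[]
```

```text
panel 1272 [[0.424, 0.143, 0.042], [0.46, 0.18, 0.046], [0.488, 0.218, 0.048], [0.514, 0.253, 0.049], [0.543, 0.285, 0.053]]
[0.048 0.028 0.004] tilt 1.6 dir 8.6
caul 626 [[0.428, 0.12, 0.15], [0.461, 0.14, 0.169], [0.485, 0.162, 0.18], [0.508, 0.184, 0.193], [0.536, 0.215, 0.211]]
[0.181 0.28  0.492] tilt 29.5 dir 60.3
```

The robust fit gives a caul tilt of 29.5° along the diagonal (commanded 29.2°) and its opposite-corner end well above 0.088 m. The panel top is at 0.048 m as required. Its 1.6° residual is about the scene camera's own slope on the bare bench. Handing in.

```bash
python3 -c "
from plant import manip,workorder
print(manip.read_time()); workorder.sign_off(); print(manip.read_time(),manip.read_finger_gap(),manip.read_wrist_force().round(2))"
```

```text
26.3417
the job is handed in; nothing more can be done
the job is handed in; nothing more can be done
```

I did the whole sequence and handed the job in at 26.3 s; no verdict comes back.

- **Buttons:** I pressed the mushroom button and then the square one with the fingers shut. Each went down about 5 mm and held at about 6 N, above the 4.5 N at full travel, and then I backed off. The round buttons were not approached.
- **Peel:** I gripped the block at 110 N and rotated the caul to about 10° about the panel's far corner. At 5.7° the near corner was about 23 mm up with the far end still down. After that I lifted and tilted it further. The forces stayed at a few newtons and the block did not slip in the jaws.
- **Final pose:** The tilt measures 29.5° (commanded 29.2°). The lowest lip corner should be about 0.116 m up, from the commanded pose, against the 0.088 m needed. The arm was still, and the wrist force was about the caul's own weight.
- **Panel:** Its top measures 0.048 m, and in the picture it lies flat between the stops. I checked its place between the stops only by eye.
- **Bystanders:** The hammer and clamp looked undisturbed in the later pictures. I took no final measurement of any bystander.

**Checks that disagreed:**
- A plain plane fit gave nonsense tilts (49° for the panel, 44° for the caul), which I put down to bad depth pixels. The robust fit replaced it.
- That robust fit still shows 1.6° on the panel. I put it down to the camera's slope error on bare bench, but did not confirm that.
- The top and wrist cameras differed by 2–4 mm on the button and block positions, so I used in-between values.

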